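# Tighten the recessed nut of a training-goal corner

## Task

Tighten the nut at the bottom of the leaning bore in the goal corner: take the long socket key, seat it fully over the nut and turn it clockwise until the nut comes to its stop. Then put the long key back upright in the stand, in the hole it came from, and leave the short key and the other things on the table where they are.

Things in the scene. Friction and masses are not known exactly. Their poses are not given: they have to be found in the camera images.
- corner: Fixed aluminium goal-corner casting with three white tube stubs (40 mm dia.) in a plywood cradle (board 210 x 200 x 18 mm). Origin: centre of the board's underside; z up. Its round bore (barrel 68 mm outside, 46 mm inside dia., 95 mm deep) leans 25 degrees from vertical, mouth leaning to the casting's own -x, roughly towards the robot. Stubs stay below the mouth; nothing is above it.
- bore_mouth (a point): Centre of the bore's mouth (upper rim of the barrel), 95 mm up the bore axis from nut_seat. Axes as corner (z vertical, not the bore axis).
- nut_seat (a point): Centre of the nut's underside, on the floor of the bore. z is the bore axis, pointing out of the mouth; x and y turn with the nut. Square steel nut, 22 mm across flats, 11 mm high plus a 4 mm conical top and a stud end to 18 mm; its flats face +-x and +-y. A key is fully seated when its open end rests on this floor.
- nut (a joint): Turn of the nut in rad: grows as the nut is turned clockwise seen from outside the mouth (negative about nut_seat z). It starts loose between 0.1 and 0.6; its hard stop (tight) is at 1.2. Turning needs about 0.25 N m, and it stays where it is left.
- long_key: Long T-handled socket key, 175 mm long, about 0.33 kg, upright in one hole of the stand. Origin: centre of the socket's open lower end; z along the 14 mm shank to the handle. Square socket 26 mm across flats, 24 mm deep, 39 mm outside dia., flats facing +-x and +-y: it fits the nut (11 degrees of play either way) when both are turned alike or by quarter turns.
- handle (a point): Point to grip on the long key's handle, on its axis, 160 mm above its origin; axes as long_key. The handle is a flat-sided black bar along x, 60 mm long (x), 18 mm thick (y), reaching from 13 mm below to 15 mm above this point; grip it across the 18 mm (y).
- short_key: A key of the same shape, but 105 mm long, in the other hole: too short for this bore. Origin at the open lower end of its socket. Leave it alone.
- stand: Fixed wooden block, 85 x 165 x 60 mm (x, y, z), origin at the centre of its underside. Two round upright holes, 47 mm dia. and 45 mm deep (hole floor 15 mm above the table), 41 mm either side of the centre along its y. A key in a hole stands with its origin 15 mm above the table.
- stand_hole0 (a point): Centre of the mouth of the stand's hole on its -y side, 60 mm above the table.
- stand_hole1 (a point): Centre of the mouth of the stand's hole on its +y side, 60 mm above the table.
- bottle: Bystander: grey drink bottle, 66 mm dia., 190 mm tall; origin at its foot.
- tape: Bystander: roll of pale tape lying flat, 96 mm dia., 25 mm high.
- spanner: Bystander: steel spanner lying flat, 200 mm long.
- dish: Bystander: small steel dish, 90 mm dia., 30 mm high.
- collar: Bystander: short white ring offcut of tube, 52 mm dia., 30 mm high.
Mind the look-alikes: they are no part of the job. Leave any pink look-alike of the long_key alone.

How it is judged:
By the outcome, as a careful person would: the job done as asked, in the order asked, and still so for the second after the job is handed in, with the robot touching nothing.
It also fails if it takes over 54 s, if anything falls off the work surface, if the arm or the gripper's body presses on something with over 40 N, if the wrist force passes 120 N, or if a joint passes its speed limit or range.

## Robot

A 6-joint arm with a two-finger parallel gripper is mounted at the origin on the work surface. World frame = base frame: x ahead of the robot, y to its left, z up, the work surface at z = 0. Lengths are in mm, angles in rad, forces in N, time in s.
With the tool pointing down it reaches from about 275 to 750 mm from the base axis. Payload 10.2 kg.
Tool frame: the origin (TCP) lies on the front face of the gripper's body, between the roots of the fingers; the fingertips stand 73 mm ahead of it and the grasp point (between the pads) lies 54 mm ahead of it; z points along the fingers, y is the line along which they close (so a half turn about z gives the same grasp; the last joint's range is limited). The gripper opens to 85 mm and grips with 20 to 120 N. Pads are 22 mm wide; open, the fingers measure 114 mm over their backs; the gripper's body (76 mm by 85 mm) begins 54 mm behind the grasp point. The pads swing forward as they close: fully open they stand 13 mm farther back than shut.
Start: joints at [1.113, 0.313, 1.498, -0, 1.331, -0.223], TCP at [122.153, 510.598, 303.894] pointing down, gripper open.
Joint ranges: [-2.94, 2.94], [-0.97, 2.17], [0.19, 2.56], [-1.23, 4.37], [0.02, 3.11], [-2.88, 2.88]. Speed limits (rad/s): [2.39, 2.39, 3.01, 3.14, 3.14, 3.14].

## Interface

Orientations are given as a unit quaternion [w, x, y, z].
In Python, from rig import * gives the robot as it stands.
- The arm moves only by the tool step_arm, never from a script. Its argument "plan" is a list of rows, each an object with "offset": the shift along the tool's x, y, z in cm, a list of three; "rot": the turn, a rotation vector about the tool's x, y, z in degrees, a list of three; "gripper": the finger opening in cm, from 0 to 8.54. In form: [{"offset": [x, y, z], "rot": [wx, wy, wz], "gripper": gripper}, ...]. A call has 1 to 12 rows; each row is the pose to reach, as a shift and turn from the pose commanded when the call began, along the tool's axes at that moment; what a row does not reach only later rows make up. A row lasts 1/10 s, in which the tool goes at most 50 mm and 8.59 degrees, less where a joint would pass 70% of its speed; a pose out of reach is approached as far as the arm can. A call with a gripper value outside its range is refused whole. The fingers move at their own pace and stop on an object; "squeeze" is the grip in N (left out, the last holds). Time passes only in rows, so rows that repeat a pose let the fingers close. It gives the time, the measured TCP pose, the force, the opening and the grip force at its end, in the units of the state.
- sense(): the state, without advancing time (a new reading comes with each control period).
- capture(name): name is "scene" or "top"; returns a dict with "color" (420x560x3 uint8, red, green, blue), "depth" (420x560 float32, mm along the optical axis (not along the pixel's ray), 0 where there is no reading), "vertical_fov" (degrees; the focal length in pixels is half the picture's height over the tangent of half this angle, whatever the lens; pixels are square), "cx", "cy" (the principal point, pixels), "rvec" (rotation vector, rad) and "tvec" (3), from world to camera coordinates, as OpenCV has them. Camera axes: x right, y down, z forward; pixel columns grow to the right and rows downward; lengths in mm; the calibration is good to about 2 mm. A picture is of the moment at which its call begins.
- finish_job(): hands the job in; it is judged then, once.
The state is a dict: "time_s": time; "joints": joint angles; "dq": joint speeds; "tau": joint torques, N m; "eef_pos": TCP position; "ee_rot": TCP orientation; "force": force on the tool from outside, world axes, zero at the start; "wrist_torque": the same for the moment, N m; "grip_width": opening from 0.0 (shut) to 1.0 (fully open); "grip_force": force on a finger pad.
Only numpy, scipy, OpenCV 4.12 (cv2) and the standard library are available. Lean on these libraries where they do the work, as an engineer would, in place of code of your own. Each camera call takes 0.05 s, during which the arm holds its last target. There are 200 camera calls.

## Working session

There is one attempt and no reset: what is moved stays moved. The work goes in short steps, Python scripts to look and compute and a tool call to move; the robot and the scene stay as the last step left them, time stands still between calls to the robot, and variables do not carry over. Pictures are saved under pics/ and viewed, at most 10 in all, crops included, and the job is handed in when it is done.

Besides the shell and the picture viewer there is one more tool, called after "Call:" as name([rows], argument=value, ...), one row to a line, values as JSON. step_arm: Moves the arm, as the interface text tells. Its arguments: {"type":"object","properties":{"plan":{"type":"array"},"squeeze":{"type":"number"}},"required":["plan"]}

```bash
mkdir -p pics; ls; cat > h.py <<'E'
from rig import *
import numpy as np, cv2
from scipy.spatial.transform import Rotation as R
def cam(n):
    c=capture(n); h=c["color"].shape[0]
    f=h/2/np.tan(np.radians(c["vertical_fov"])/2)
    c["K"]=np.array([[f,0,c["cx"]],[0,f,c["cy"]],[0,0,1]]); c["Rm"]=cv2.Rodrigues(np.array(c["rvec"],float))[0]; c["t"]=np.array(c["tvec"],float).reshape(3)
    return c
def ray(c,u,v):
    d=c["Rm"].T@np.linalg.inv(c["K"])@[u,v,1.]; return -c["Rm"].T@c["t"],d
def plane(c,u,v,z):
    o,d=ray(c,u,v); return o+d*(z-o[2])/d[2]
def cloud(c):
    v,u=np.mgrid[:c["depth"].shape[0],:c["depth"].shape[1]]
    p=np.stack([u,v,np.ones_like(u)],-1)@np.linalg.inv(c["K"]).T*c["depth"][...,None]
    return (p-c["t"])@c["Rm"]
def proj(c,P):
    p=(c["Rm"]@np.atleast_2d(P).T).T+c["t"]; q=p@c["K"].T; return q[:,:2]/q[:,2:]
def save(c,n): cv2.imwrite("pics/"+n+".png",c["color"][...,::-1])
E
python3 - <<'E'
from h import *
s=sense(); print(s)
for n in("scene","top"):
    c=cam(n); save(c,n); print(n,-c["Rm"].T@c["t"],c["K"][0,0],c["Rm"][2]); np.save(n+".npy",c,allow_pickle=True)
E
```

```text
pics
{'time_s': 0.0, 'joints': array([ 1.11260487e+00,  3.13476721e-01,  1.49846997e+00,  4.51699447e-06,
        1.33100700e+00, -2.23409369e-01]), 'dq': array([-0.00012803, -0.00046014,  0.00051414, -0.00104572,  0.0022519 ,
       -0.00172483]), 'tau': array([ 1.05928015e-03, -4.12264431e+01, -2.59746766e+01, -4.32758247e-05,
        4.14809081e-03, -9.70324834e-06]), 'eef_pos': array([122.06825823, 510.43296939, 303.30896397]), 'ee_rot': array([-2.29524332e-04,  1.17122116e-01,  9.93117288e-01, -6.40645274e-04]), 'force': array([ 0.44064975, -0.64411768,  0.53425608]), 'wrist_torque': array([-0.01115425,  0.02812555, -0.05273943]), 'grip_force': 0.0, 'grip_width': 1.0053967450924306}
scene [1093.78281724  410.20896416  890.71254735] 423.632318984028 [-0.52299234 -0.36560826 -0.76994131]
top [ 424.33419518   41.4334687  1369.77969999] 429.5325260571839 [ 0.10240433  0.00157411 -0.99474161]
```

View pics/scene.png

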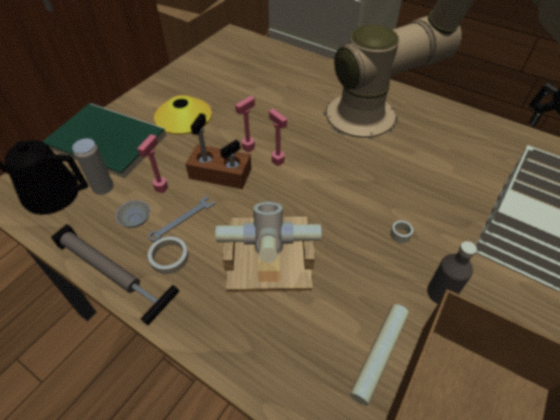

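View pics/top.png

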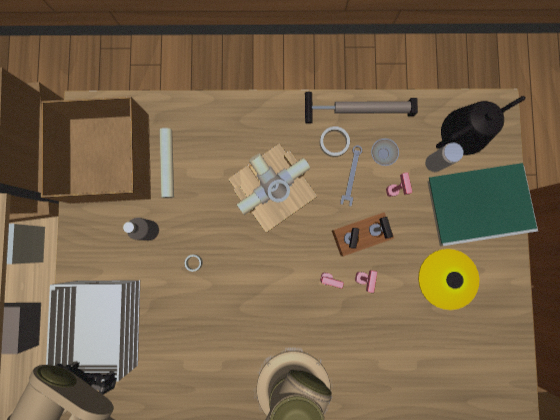

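Candidates for the long key: black handle at scene (198,125) / top (386,228), the tall one. The short black key is at scene (230,150) / top (352,238). Three pink look-alikes are at scene (150,145), (246,105) and (277,118). I choose the tall black one. The bore mouth is at scene (268,210) / top (279,190).

```bash
python3 - <<'E'
from h import *
out=[]
for n,(a,b,w,h) in (("scene",(170,95,100,105)),("top",(320,195,90,75))):
    c=np.load(n+".npy",allow_pickle=True).item(); P=cloud(c)
    im=cv2.resize(c["color"][b:b+h,a:a+w],None,fx=4,fy=4,interpolation=cv2.INTER_CUBIC); out.append(cv2.resize(im,(390,400)))
    Z=P[...,2]; roi=np.zeros(Z.shape,bool); roi[b:b+h,a:a+w]=1
    # tall handle
    dark=(c["color"].max(2)<60)&roi
    for lo,hi in((155,200),(90,125)):
        m=dark&(Z>lo)&(Z<hi); q=P[m]; 
        if len(q)<5: print(n,lo,len(q)); continue
        t=q[q[:,2]>np.percentile(q[:,2],95)-8]
        print(n,lo,len(q),"zmax",np.percentile(q[:,2],[50,95,99]),"rect",cv2.minAreaRect(t[:,:2].astype(np.float32)),"med",np.median(t,0))
    m=roi&(abs(Z-60)<5); print("stand top",m.sum(),cv2.minAreaRect(P[m][:,:2].astype(np.float32)))
    # bore
    g=(240,190,60,60) if n=="scene" else (255,165,50,50)
    roi[:]=0; roi[g[1]:g[1]+g[3],g[0]:g[0]+g[2]]=1
    q=P[roi]; print(n,"bore zmax",np.percentile(q[:,2],[90,95,99,100]), q[np.argmax(q[:,2])])
    out.append(cv2.resize(c["color"][g[1]:g[1]+g[3],g[0]:g[0]+g[2]],(390,300 if 0 else 400),interpolation=cv2.INTER_CUBIC)[:, :])
cv2.imwrite("pics/crop.png",cv2.resize(np.vstack([np.hstack(out[:2]),np.hstack(out[2:])]),(780,600))[...,::-1])
E
```

```text
scene 155 188 zmax [182.57758647 190.84541349 191.49700535] rect ((485.00091552734375, -252.0623779296875), (58.12458801269531, 14.766624450683594), 15.542211532592773) med [ 489.07048049 -250.07685246  188.82165674]
scene 90 245 zmax [112.69914842 121.20237565 123.21746616] rect ((475.55474853515625, -198.59629821777344), (46.454471588134766, 104.60287475585938), 34.920623779296875) med [ 463.95723006 -175.39134091  118.62682621]
stand top 911 ((434.5296630859375, -229.74510192871094), (168.50502014160156, 166.3966827392578), 19.563522338867188)
scene bore zmax [137.26299938 144.2731074  151.2346168  890.71254735] [1093.78281724  410.20896416  890.71254735]
top 155 149 zmax [188.58122829 192.98068125 193.96793596] rect ((484.0852966308594, -253.0929412841797), (55.33220672607422, 17.143184661865234), 15.132068634033203) med [ 481.39496608 -253.22052069  189.61127973]
top 90 111 zmax [118.92536507 123.72835447 124.51755267] rect ((472.3724670410156, -195.86233520507812), (43.365623474121094, 95.27178955078125), 38.36521911621094) med [ 456.03127524 -178.16313142  119.8954203 ]
stand top 877 ((469.4767150878906, -215.0245361328125), (84.98129272460938, 165.62750244140625), 19.159358978271484)
top bore zmax [ 133.08004896  144.10607999  154.15970576 1369.77969999] [ 424.33419518   41.4334687  1369.77969999]
```

View pics/crop.png

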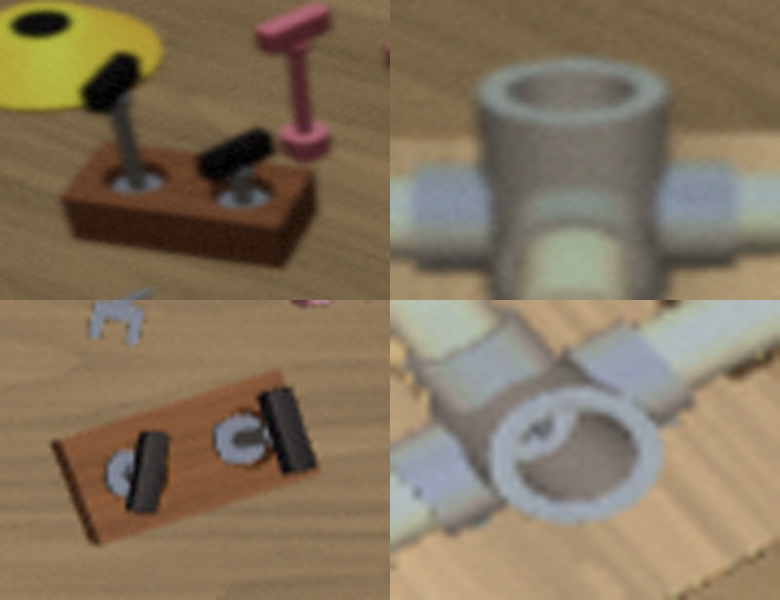

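The crop confirms the choice: the tall black T-handle stands in the far (-y) hole, with its handle centre at (484,-253) and a height of 191 mm as expected. The nut is partly visible in the bore, at the upper left of the mouth in the top view. Next I measure the bore.

```bash
python3 - <<'E'
from h import *
pts=[]
for n,(a,b,w,h),hb in (("scene",(240,190,60,60),(215,205,110,90)),("top",(255,165,50,50),(220,135,105,100))):
    c=np.load(n+".npy",allow_pickle=True).item(); P=cloud(c); Z=P[...,2]
    ok=c["depth"]>0
    roi=np.zeros(Z.shape,bool); roi[hb[1]:hb[1]+hb[3],hb[0]:hb[0]+hb[2]]=1
    m=ok&roi&(abs(Z-18)<5); r=cv2.minAreaRect(P[m][:,:2].astype(np.float32)); print(n,"board",m.sum(),r)
    roi[:]=0; roi[b:b+h,a:a+w]=1
    yaw=np.radians(32)
    q=P[ok&roi&(Z>105)&(Z<175)]
    # rim = plane with normal leaning 25deg; search azimuth by refinement: RANSAC plane
    best=None; rng=np.random.default_rng(0)
    for _ in range(3000):
        s=q[rng.choice(len(q),3,False)]; nn=np.cross(s[1]-s[0],s[2]-s[0]); l=np.linalg.norm(nn)
        if l<200: continue
        nn/=l; nn*=np.sign(nn[2])
        if abs(np.degrees(np.arccos(nn[2]))-25)>6: continue
        i=abs((q-s[0])@nn)<2.5
        if best is None or i.sum()>best[0].sum(): best=(i,nn)
    i=best[0]; t=q[i]; ce=t.mean(0); nn=np.linalg.svd(t-ce)[2][2]; nn*=np.sign(nn[2])
    # in-plane circle by min enclosing circle
    e1=np.cross(nn,[0,0,1]); e1/=np.linalg.norm(e1); e2=np.cross(nn,e1)
    uv=np.c_[(t-ce)@e1,(t-ce)@e2].astype(np.float32); (cu,cv_),rad=cv2.minEnclosingCircle(uv)
    print(n,"rim n",nn,"tilt",np.degrees(np.arccos(nn[2])),"az",np.degrees(np.arctan2(nn[1],nn[0])),"N",i.sum(),len(q),"mean",ce,"circ",ce+cu*e1+cv_*e2,rad)
E
```

```text
scene board 2888 ((622.5587768554688, 61.563743591308594), (211.50656127929688, 209.17185974121094), 35.00099182128906)
scene rim n [-0.34515443  0.29396132  0.89132214] tilt 26.96014027564492 az 139.57960856954273 N 278 1238 mean [626.06256681  68.22991027 127.05099548] circ [634.16640783  58.28002189 133.47062615] 75.01714324951172
top board 2200 ((658.540771484375, 8.402435302734375), (210.02947998046875, 333.15582275390625), 35.055049896240234)
top rim n [-0.26909222  0.31120758  0.91144897] tilt 24.293637639055323 az 130.84902716053938 N 169 704 mean [620.01184853  70.14335062 127.17958626] circ [615.17083217  66.91901126 126.85127274] 62.68289566040039
```

Call:
step_arm([
  {"offset": [0,0,-5],"rot": [0,0,0],"gripper": 8.5},
])

```text
time_s: 0.2
eef_pos: [121.6, 509.4, 348.8]
ee_rot: [-0.002, 0.117, 0.993, -0.006]
force: [-0.2, 0.8, 0.0]
grip_width: 0.993
grip_force: 0.0
```

```bash
python3 - <<'E'
from h import *
from scipy.optimize import least_squares
y=np.radians(35);s,k=np.sin(np.radians(25)),np.cos(np.radians(25))
n=np.array([-s*np.cos(y),-s*np.sin(y),k]); e1=np.array([-np.sin(y),np.cos(y),0]); e2=np.cross(n,e1)
for nm,(a,b,w,h) in (("scene",(240,190,60,60)),("top",(255,165,50,50))):
    c=np.load(nm+".npy",allow_pickle=True).item(); P=cloud(c); ok=c["depth"]>0
    roi=np.zeros(ok.shape,bool); roi[b:b+h,a:a+w]=1
    q=P[roi&ok&(P[...,2]>80)&(P[...,2]<200)]; d=q@n
    H,E=np.histogram(d,np.arange(d.min(),d.max()+2,2)); print(nm,[(round(x),v) for x,v in zip(E,H)][-12:])
    # rim layer: densest bin near the top
    j=len(H)-12+np.argmax(H[-12:]); lay=abs(d-E[j]-1)<4; t=q[lay]; u=np.c_[t@e1,t@e2]
    (cu,cv_),r=cv2.minEnclosingCircle(u.astype(np.float32)); 
    # robust: ring of mean radius 28.5 (23..34)
    f=least_squares(lambda p:np.hypot(*(u-p).T)-28.5,[cu,cv_],loss="soft_l1",f_scale=3); p=f.x
    rr=np.hypot(*(u-p).T); dm=np.median(t@n)
    print(nm,"rad pct",np.percentile(rr,[2,50,98]),"enc",r,"N",len(t),"mouth",p[0]*e1+p[1]*e2+dm*n,"enc c",cu*e1+cv_*e2+dm*n)
    tt=t[(rr>21)&(rr<36)]; v=np.linalg.svd(tt-tt.mean(0))[2][2]; v*=np.sign(v[2]); print(" normal tilt",np.degrees(np.arccos(v[2])),"az",np.degrees(np.arctan2(v[1],v[0])))
E
```

```text
scene [(-109, np.int64(32)), (-107, np.int64(30)), (-105, np.int64(28)), (-103, np.int64(39)), (-101, np.int64(36)), (-99, np.int64(43)), (-97, np.int64(34)), (-95, np.int64(40)), (-93, np.int64(32)), (-91, np.int64(71)), (-89, np.int64(125)), (-87, np.int64(9))]
scene rad pct [21.81784902 28.9554817  35.15922674] enc 35.7426872253418 N 223 mouth [595.04012898  42.88293569 140.44238333] enc c [592.73391034  41.14860482 139.09759166]
 normal tilt 24.654442192114235 az -144.41743111060305
top [(-104, np.int64(5)), (-102, np.int64(11)), (-100, np.int64(8)), (-98, np.int64(8)), (-96, np.int64(10)), (-94, np.int64(13)), (-92, np.int64(37)), (-90, np.int64(69)), (-88, np.int64(67)), (-86, np.int64(38)), (-84, np.int64(6)), (-82, np.int64(2))]
top rad pct [22.8070971  28.83449012 34.36437055] enc 34.946044921875 N 204 mouth [592.36736358  44.01299601 140.51141321] enc c [591.83526426  43.67848541 140.21869434]
 normal tilt 24.764154019370363 az -145.6114255994534
```

Call:
step_arm([
  {"offset": [5,0,-3],"rot": [0,0,0],"gripper": 8.5},
])

```text
time_s: 0.3
eef_pos: [82.9, 520.5, 382.0]
ee_rot: [0.001, 0.12, 0.993, 0.001]
force: [-0.2, 0.7, -0.4]
grip_width: 0.995
grip_force: 0.0
```

```bash
cat >> h.py <<'E'
Y=np.radians(35); N=np.array([-np.sin(np.radians(25))*np.cos(Y),-np.sin(np.radians(25))*np.sin(Y),np.cos(np.radians(25))])
MOUTH=np.array([593.5,43.5,140.5])
def down(azy): # tool pointing down, tool y at azimuth azy deg
    a=np.radians(azy); y=np.array([np.cos(a),np.sin(a),0]); z=np.array([0,0,-1.]); return R.from_matrix(np.c_[np.cross(y,z),y,z])
def bore(phi): # tool along bore; phi deg clockwise (about tool z) from tool y = casting y
    y=np.array([-np.sin(Y),np.cos(Y),0]); z=-N; return R.from_matrix(np.c_[np.cross(y,z),y,z])*R.from_euler('z',phi,degrees=True)
def go(p,Rt,s=None):
    s=s or sense(); w,x,y,z=s["ee_rot"]; R0=R.from_quat([x,y,z,w])
    print("t",round(s["time_s"],2),"pos",s["eef_pos"].round(1),"q",s["joints"].round(2),"F",s["force"].round(1),"T",s["wrist_torque"].round(2),"w",round(s["grip_width"],3))
    print("offset cm",(R0.inv().apply(np.array(p)-s["eef_pos"])/10).round(2),"rot",np.degrees((R0.inv()*Rt).as_rotvec()).round(1))
E
python3 - <<'E'
from h import *
go([484.5,-252.6,310],down(105.3))
E
```

```text
t 0.3 pos [ 82.9 520.5 382. ] q [ 1.19  0.27  1.35 -0.    1.52 -0.14] F [-0.2  0.7 -0.4] T [ 0.06 -0.   -0.02] w 0.995
offset cm [-57.37 -65.56   7.15] rot [  0.1   0.1 -29.1]
```

Call:
step_arm([
  {"offset": [-5,-5.7,0],"rot": [0,0,-3],"gripper": 8.5},
  {"offset": [-9,-10,0],"rot": [0,0,-5],"gripper": 8.5},
  {"offset": [-12,-14,0],"rot": [0,0,-7],"gripper": 8.5},
  {"offset": [-15,-17,0],"rot": [0,0,-9],"gripper": 8.5},
  {"offset": [-18,-20.5,0],"rot": [0,0,-11],"gripper": 8.5},
  {"offset": [-21,-24,0],"rot": [0,0,-13],"gripper": 8.5},
  {"offset": [-24,-27.5,0],"rot": [0,0,-15],"gripper": 8.5},
  {"offset": [-27,-31,0],"rot": [0,0,-17],"gripper": 8.5},
  {"offset": [-30,-34.5,0],"rot": [0,0,-19],"gripper": 8.5},
  {"offset": [-33.5,-38,0],"rot": [0,0,-21],"gripper": 8.5},
  {"offset": [-37,-42,0],"rot": [0,0,-23],"gripper": 8.5},
  {"offset": [-40.5,-46,0],"rot": [0,0,-25],"gripper": 8.5},
])

```text
time_s: 1.5
eef_pos: [361.6, -11.7, 379.6]
ee_rot: [0.0, -0.101, 0.995, 0.0]
force: [0.6, -0.8, -0.3]
grip_width: 0.994
grip_force: 0.0
```

```bash
python3 - <<'E'
from h import *
go([484.5,-252.6,310],down(105.3))
E
```

```text
t 1.5 pos [361.6 -11.7 379.6] q [-0.36 -0.11  1.78  0.    1.48 -2.13] F [ 0.6 -0.8 -0.3] T [ 0.02 -0.02  0.03] w 0.994
offset cm [ -7.2  -26.06   6.96] rot [ 0.   0.  -3.7]
```

Call:
step_arm([
  {"offset": [-2,-6,0],"rot": [0,0,-1],"gripper": 8.5},
  {"offset": [-4,-12,1],"rot": [0,0,-2],"gripper": 8.5},
  {"offset": [-5,-17,3],"rot": [0,0,-3],"gripper": 8.5},
  {"offset": [-6,-20.5,5],"rot": [0,0,-3.7],"gripper": 8.5},
  {"offset": [-7,-23,6],"rot": [0,0,-3.7],"gripper": 8.5},
  {"offset": [-7,-23,6],"rot": [0,0,-3.7],"gripper": 8.5},
  {"offset": [-7,-23,6],"rot": [0,0,-3.7],"gripper": 8.5},
])

```text
time_s: 2.2
eef_pos: [475.8, -221.2, 318.5]
ee_rot: [-0.001, -0.132, 0.991, 0.001]
force: [-0.8, 0.6, 0.6]
grip_width: 0.996
grip_force: 0.0
```

```bash
python3 - <<'E'
from h import *
go([484.5,-252.6,227],down(105.3))
E
```

```text
t 2.2 pos [ 475.8 -221.2  318.5] q [-0.66  0.3   1.47  0.    1.37 -2.49] F [-0.8  0.6  0.6] T [ 0.03 -0.01  0.01] w 0.996
offset cm [-0.03 -3.28  9.15] rot [ 0.1 -0.1 -0.1]
```

Call:
step_arm([
  {"offset": [0,-3.2,0],"rot": [0,0,0],"gripper": 8.5},
  {"offset": [0,-3.2,0],"rot": [0,0,0],"gripper": 8.5},
  {"offset": [0,-3.2,3],"rot": [0,0,0],"gripper": 8.5},
  {"offset": [0,-3.2,3],"rot": [0,0,0],"gripper": 6},
  {"offset": [0,-3.2,3],"rot": [0,0,0],"gripper": 6},
])

```text
time_s: 2.7
eef_pos: [484.2, -250.8, 290.8]
ee_rot: [0.0, -0.133, 0.991, -0.0]
force: [-0.6, -0.5, -0.6]
grip_width: 0.707
grip_force: 0.0
```

```bash
python3 - <<'E'
from h import *
go([484.5,-252.6,227],down(105.3))
c=cam("top"); P=cloud(c)
roi=np.zeros(c["depth"].shape,bool); roi[195:270,320:410]=1
save(c,"t2")
E
```

```text
t 2.7 pos [ 484.2 -250.8  290.8] q [-0.69  0.37  1.46  0.    1.32 -2.53] F [-0.6 -0.5 -0.6] T [ 0.02  0.   -0.02] w 0.707
offset cm [ 0.02 -0.18  6.38] rot [-0.  0. -0.]
```

Call:
step_arm([
  {"offset": [0,-0.15,3],"rot": [0,0,0],"gripper": 6},
  {"offset": [0,-0.15,5],"rot": [0,0,0],"gripper": 6},
  {"offset": [0,-0.15,6.4],"rot": [0,0,0],"gripper": 6},
  {"offset": [0,-0.15,6.4],"rot": [0,0,0],"gripper": 6},
  {"offset": [0,-0.15,6.4],"rot": [0,0,0],"gripper": 1.6},
  {"offset": [0,-0.15,6.4],"rot": [0,0,0],"gripper": 1.0},
  {"offset": [0,-0.15,6.4],"rot": [0,0,0],"gripper": 1.0},
  {"offset": [0,-0.15,6.4],"rot": [0,0,0],"gripper": 1.0},
  {"offset": [0,-0.15,6.4],"rot": [0,0,0],"gripper": 1.0},
  {"offset": [0,-0.15,6.4],"rot": [0,0,0],"gripper": 1.0},
], squeeze=70)

```text
time_s: 3.75
eef_pos: [485.1, -253.5, 227.2]
ee_rot: [0.001, -0.133, 0.991, -0.001]
force: [-0.5, -0.5, 6.1]
grip_width: 0.212
grip_force: 68.3
```

```bash
python3 - <<'E'
from h import *
go([484.5,-252.6,227],down(105.3))
c=cam("scene"); im=c["color"][80:200,150:290]; cv2.imwrite("pics/g.png",cv2.resize(im,None,fx=5,fy=5,interpolation=cv2.INTER_CUBIC)[...,::-1])
E
```

```text
t 3.75 pos [ 485.1 -253.5  227.2] q [-0.7   0.43  1.54  0.    1.17 -2.53] F [-0.5 -0.5  6.1] T [0.08 0.08 0.  ] w 0.212
offset cm [0.04 0.11 0.02] rot [-0.1  0.1 -0.1]
```

View pics/g.png

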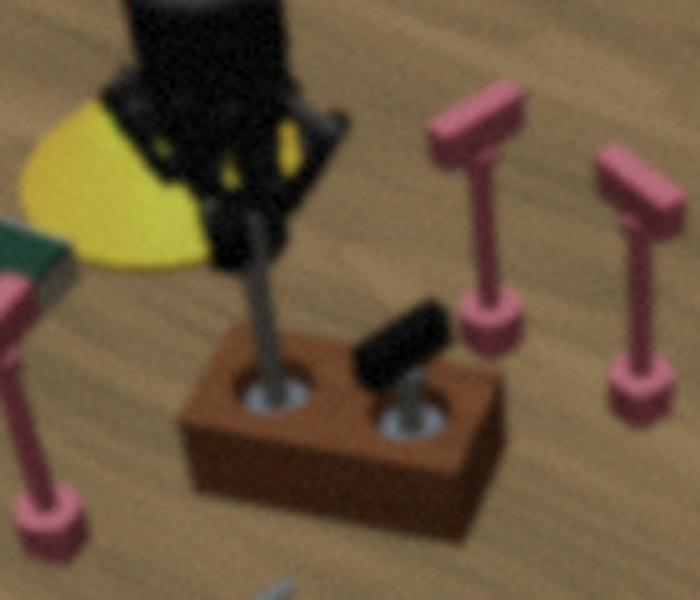

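Grasp holds at 18 mm width. Lift, and meanwhile look at the nut in the earlier top picture.

Call:
step_arm([
  {"offset": [0,0,-2],"rot": [0,0,0],"gripper": 1.0},
  {"offset": [0,0,-5],"rot": [0,0,0],"gripper": 1.0},
  {"offset": [0,0,-8],"rot": [0,0,0],"gripper": 1.0},
  {"offset": [0,0,-11],"rot": [0,0,0],"gripper": 1.0},
  {"offset": [0,0,-14],"rot": [0,0,0],"gripper": 1.0},
  {"offset": [0,0,-17],"rot": [0,0,0],"gripper": 1.0},
  {"offset": [0,0,-18],"rot": [0,0,0],"gripper": 1.0},
  {"offset": [0,0,-18],"rot": [0,0,0],"gripper": 1.0},
])

```text
time_s: 4.6
eef_pos: [484.7, -253.2, 406.1]
ee_rot: [0.001, -0.133, 0.991, -0.001]
force: [0.4, -0.5, -3.9]
grip_width: 0.209
grip_force: 69.3
```

```bash
python3 - <<'E'
from h import *
go(MOUTH+N*(212+35),bore(20))
c=np.load("top.npy",allow_pickle=True).item()
e1=np.array([np.cos(Y)*np.cos(np.radians(25)),np.sin(Y)*np.cos(np.radians(25)),np.sin(np.radians(25))]) # casting x in bore plane
e2=np.cross(N,e1)
C=MOUTH-N*(95-11); S=12; W=300
corn=[(-25,-25),(25,-25),(25,25),(-25,25)]
src=proj(c,[C+a*e1+b*e2 for a,b in corn]).astype(np.float32)
dst=np.float32([(W-S*b,W-S*a) for a,b in corn])   # up=casting x, left=casting y
im=cv2.warpPerspective(c["color"],cv2.getPerspectiveTransform(src,dst),(600,600),flags=cv2.INTER_CUBIC)
im=np.clip(im.astype(float)*1.6,0,255).astype(np.uint8); cv2.imwrite("pics/nut.png",im[...,::-1]); print(src)
E
```

```text
t 4.6 pos [ 484.7 -253.2  406.1] q [-0.7   0.31  1.23 -0.    1.59 -2.53] F [ 0.4 -0.5 -3.9] T [ 0.01 -0.02 -0.02] w 0.209
offset cm [-8.47 22.24  4.16] rot [ -8.6 -23.5   0.3]
[[282.58752 186.24657]
 [274.06656 173.23701]
 [260.65503 182.58754]
 [269.3682  195.50414]]
```

View pics/nut.png

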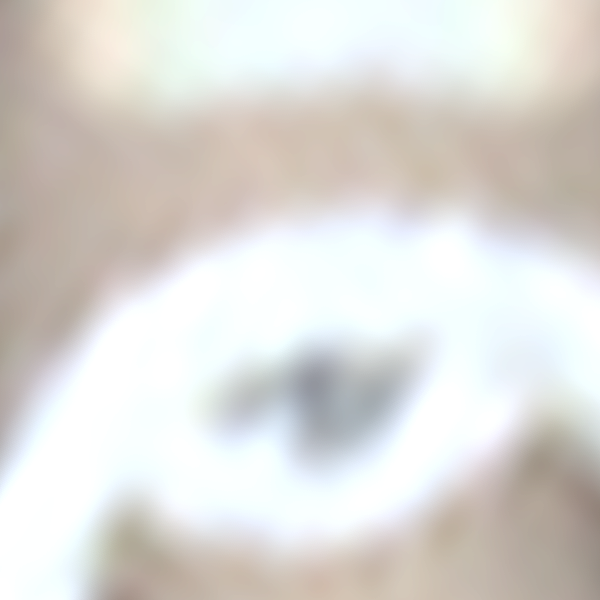

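The nut is too small and blurred here for its turn to be read, so I will find it by feel. Next is the approach along the bore axis.

Call:
step_arm([
  {"offset": [-1,2.5,0],"rot": [-1,-2.5,0],"gripper": 1.0},
  {"offset": [-2,5.5,0],"rot": [-2,-5.5,0],"gripper": 1.0},
  {"offset": [-3.4,9,0],"rot": [-3.5,-9,0],"gripper": 1.0},
  {"offset": [-4.8,12.5,0],"rot": [-5,-13,0],"gripper": 1.0},
  {"offset": [-6,16,0],"rot": [-6.5,-17,0],"gripper": 1.0},
  {"offset": [-7.3,19,0.5],"rot": [-7.5,-20.5,0],"gripper": 1.0},
  {"offset": [-8,21.5,1.5],"rot": [-8.6,-23.5,0.3],"gripper": 1.0},
  {"offset": [-8.5,22.2,2],"rot": [-8.6,-23.5,0.3],"gripper": 1.0},
  {"offset": [-8.5,22.2,3],"rot": [-8.6,-23.5,0.3],"gripper": 1.0},
  {"offset": [-8.5,22.2,3],"rot": [-8.6,-23.5,0.3],"gripper": 1.0},
])

```text
time_s: 5.6
eef_pos: [508.1, -17.2, 373.4]
ee_rot: [0.19, -0.127, 0.968, 0.101]
force: [0.6, -0.7, -3.9]
grip_width: 0.203
grip_force: 69.4
```

```bash
python3 - <<'E'
from h import *
go(MOUTH+N*(212+20),bore(10))
c=cam("scene"); d=cam("top"); np.save("s2.npy",c,allow_pickle=True); np.save("t2.npy",d,allow_pickle=True)
a=cv2.resize(c["color"][120:260,190:340],(400,400),interpolation=cv2.INTER_CUBIC); b=cv2.resize(d["color"][140:250,230:350],(400,400),interpolation=cv2.INTER_CUBIC)
cv2.imwrite("pics/app.png",np.hstack([a,b])[...,::-1])
E
```

```text
t 5.6 pos [508.1 -17.2 373.4] q [-0.4   0.11  1.61  0.39  1.21 -2.33] F [ 0.6 -0.7 -3.9] T [-0.32  0.42 -0.01] w 0.203
offset cm [ 0.34 -0.06  2.33] rot [  0.2  -0.2 -10.2]
```

View pics/app.png

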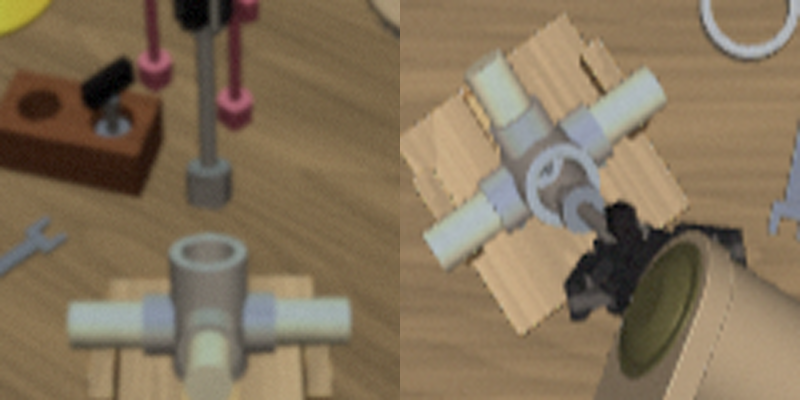

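The key hangs just up-axis of the mouth and in line with it (scene panel socket at (210,185), mouth at (207,250)). I check the socket's axis against the tool's numerically.

```bash
python3 - <<'E'
from h import *
from scipy.optimize import least_squares
s=sense(); w,x,y,z=s["ee_rot"]; R0=R.from_quat([x,y,z,w])
L=[]
for nm in("s2","t2"):
    c=np.load(nm+".npy",allow_pickle=True).item(); P=cloud(c)[c["depth"]>0]
    q=R0.inv().apply(P-s["eef_pos"]); r=np.hypot(q[:,0],q[:,1])
    m=(r<30)&(q[:,2]>170)&(q[:,2]<225); print(nm,m.sum(),"zmax",np.percentile(q[m,2],[2,98]))
    k=q[(r<30)&(q[:,2]>180)&(q[:,2]<207)]
    f=least_squares(lambda p:np.hypot(k[:,0]-p[0],k[:,1]-p[1])-19.5,[0,0],loss="soft_l1",f_scale=1.5); print(" socket",f.x,np.std(f.fun))
    k2=q[(r<14)&(q[:,2]>95)&(q[:,2]<170)&(q[:,2]>95)]
    f=least_squares(lambda p:np.hypot(k2[:,0]-p[0]-p[2]*(k2[:,2]-130)/50,k2[:,1]-p[1]-p[3]*(k2[:,2]-130)/50)-7,[0,0,0,0],loss="soft_l1",f_scale=1.5); print(" shank",len(k2),f.x)
    L.append(k)
k=np.vstack(L); f=least_squares(lambda p:np.hypot(k[:,0]-p[0],k[:,1]-p[1])-19.5,[0,0],loss="soft_l1",f_scale=1.5); print("both",f.x)
E
```

```text
s2 301 zmax [172.50385259 213.67706259]
 socket [11.61337838 -2.49402901] 3.87339418745495
 shank 206 [ 6.06569479 -0.70051694  1.95157436  0.01075825]
t2 140 zmax [176.56385004 211.40613566]
 socket [11.84773167 -2.08392669] 4.237279910391362
 shank 42 [ 5.69755265  0.95912427  2.54833319 -1.23667617]
both [11.6651532  -2.36760524]
```

The key has sagged about 2.5° in the grip, so the socket end sits near (10,-1,212) in tool axes. I compensate and grip harder.

```bash
cat >> h.py <<'E'
KE=np.array([10,-1,212.])
def key(h,phi,ke=KE,tilt=-2.5): # socket end at height h (mm) above the bore floor on the axis
    Rt=bore(phi)*R.from_euler('y',tilt,degrees=True)
    go(MOUTH-N*(95-h)-Rt.apply(ke),Rt)
E
python3 - <<'E'
from h import *
key(110,10); key(70,10)
E
```

```text
t 5.7 pos [508.5 -17.5 375.1] q [-0.4   0.11  1.61  0.39  1.21 -2.33] F [-0.4 -0.2 -3.6] T [-0.32  0.46 -0.01] w 0.209
offset cm [0.39 0.07 2.96] rot [ -0.2  -2.6 -10.1]
t 5.7 pos [508.5 -17.5 375.1] q [-0.4   0.11  1.61  0.39  1.21 -2.33] F [-0.4 -0.2 -3.6] T [-0.32  0.46 -0.01] w 0.209
offset cm [0.38 0.07 6.96] rot [ -0.2  -2.6 -10.1]
```

Call:
step_arm([
  {"offset": [0.2,0,0.5],"rot": [0,-1.3,-5],"gripper": 1.0},
  {"offset": [0.4,0.05,1.5],"rot": [-0.2,-2.6,-10.1],"gripper": 1.0},
  {"offset": [0.4,0.05,2.5],"rot": [-0.2,-2.6,-10.1],"gripper": 1.0},
  {"offset": [0.4,0.05,2.5],"rot": [-0.2,-2.6,-10.1],"gripper": 1.0},
  {"offset": [0.4,0.05,2.5],"rot": [-0.2,-2.6,-10.1],"gripper": 1.0},
], squeeze=110)

```text
time_s: 6.2
eef_pos: [513.5, -11.1, 351.7]
ee_rot: [0.221, -0.209, 0.949, 0.088]
force: [0.6, -0.3, -2.8]
grip_width: 0.194
grip_force: 110.3
```

```bash
cat > m.py <<'E'
from h import *
from scipy.optimize import least_squares
def meas(z0=95,z1=165):
    s=sense(); w,x,y,z=s["ee_rot"]; R0=R.from_quat([x,y,z,w]); o=[]
    for nm in("scene","top"):
        c=cam(nm); P=cloud(c)[c["depth"]>0]; q=R0.inv().apply(P-s["eef_pos"])
        k=q[(np.hypot(q[:,0]-6,q[:,1])<15)&(q[:,2]>z0)&(q[:,2]<z1)]
        f=least_squares(lambda p:np.hypot(k[:,0]-p[0]-p[2]*(k[:,2]-130),k[:,1]-p[1]-p[3]*(k[:,2]-130))-7,[5,0,0.04,0],loss="soft_l1",f_scale=1.5).x
        e=f[:2]+f[2:]*82; print(nm,len(k),"at130",f[:2].round(1),"slope deg",np.degrees(f[2:]).round(2),"end",e.round(1))
        # end in bore axes relative to axis
        E=s["eef_pos"]+R0.apply([*e,212])-MOUTH; ax=np.array([-np.sin(Y),np.cos(Y),0]); print("  end height above mouth",(E@N).round(1),"off casting y",(E@ax).round(1),"off x",(E@np.cross(ax,N)).round(1))
E
python3 - <<'E'
from m import *
meas(); key(110,10)
E
```

```text
scene 199 at130 [ 5.1 -0.8] slope deg [ 3.17 -0.45] end [ 9.6 -1.5]
  end height above mouth 20.1 off casting y -0.1 off x 1.2
top 36 at130 [4.9 1. ] slope deg [ 1.86 -0.67] end [7.6 0. ]
  end height above mouth 20.2 off casting y 1.0 off x 3.4
t 6.3 pos [513.4 -11.1 352. ] q [-0.39  0.12  1.67  0.45  1.12 -2.55] F [ 0.5  0.7 -2.9] T [-0.33  0.47 -0.  ] w 0.195
offset cm [ 0.08 -0.05  0.53] rot [ 0.   0.1 -0. ]
```

Call:
step_arm([
  {"offset": [0.1,0,1],"rot": [0,0,0],"gripper": 1.0},
  {"offset": [0.15,0,2],"rot": [0,0,0],"gripper": 1.0},
  {"offset": [0.2,0,3],"rot": [0,0,0],"gripper": 1.0},
  {"offset": [0.24,0,4],"rot": [0,0,0],"gripper": 1.0},
  {"offset": [0.3,0,5],"rot": [0,0,0],"gripper": 1.0},
  {"offset": [0.3,0,5],"rot": [0,0,0],"gripper": 1.0},
])

```text
time_s: 6.9
eef_pos: [529.9, 1.2, 303.8]
ee_rot: [0.22, -0.21, 0.949, 0.089]
force: [0.0, -2.9, -6.5]
grip_width: 0.2
grip_force: 110.7
```

```bash
python3 - <<'E'
from m import *
meas(80,150); key(20,10)
E
```

```text
scene 183 at130 [ 5.8 -1.1] slope deg [3.1  0.07] end [10.3 -1. ]
  end height above mouth -32.0 off casting y 1.6 off x -1.4
top 21 at130 [5.  0.8] slope deg [ 3.52 -1.03] end [10.1 -0.6]
  end height above mouth -32.0 off casting y 2.0 off x -1.1
t 7.0 pos [529.7   1.1 304.8] q [-0.35  0.19  1.71  0.46  1.   -2.57] F [-0.9 -2.9 -7.7] T [-1.5   1.14 -0.31] w 0.195
offset cm [ 0.09 -0.09  4.4 ] rot [ 0.1 -0.   0. ]
```

Call:
step_arm([
  {"offset": [0.03,-0.1,0.5],"rot": [0,0,0],"gripper": 1.0},
  {"offset": [0.08,-0.12,1.5],"rot": [0,0,0],"gripper": 1.0},
  {"offset": [0.12,-0.12,2.5],"rot": [0,0,0],"gripper": 1.0},
  {"offset": [0.17,-0.12,3.5],"rot": [0,0,0],"gripper": 1.0},
  {"offset": [0.2,-0.12,4.2],"rot": [0,0,0],"gripper": 1.0},
  {"offset": [0.2,-0.12,4.2],"rot": [0,0,0],"gripper": 1.0},
])

```text
time_s: 7.6
eef_pos: [544.9, 10.6, 266.2]
ee_rot: [0.221, -0.21, 0.948, 0.089]
force: [-0.5, -1.4, -5.9]
grip_width: 0.194
grip_force: 111.1
```

```bash
python3 - <<'E'
from m import *
meas(80,130); key(0,10)
E
```

```text
scene 121 at130 [ 5.4 -0.8] slope deg [2.51 0.17] end [ 9.  -0.6]
  end height above mouth -73.5 off casting y 0.9 off x 0.4
top 8 at130 [6.1 1.4] slope deg [9.81 3.65] end [20.1  6.6]
  end height above mouth -73.9 off casting y 9.9 off x -9.3
t 7.7 pos [544.8  10.4 267.2] q [-0.32  0.26  1.72  0.49  0.91 -2.59] F [-0.3 -1.8 -5.1] T [-0.91  0.91 -0.1 ] w 0.198
offset cm [0.03 0.01 2.24] rot [0.1 0.1 0. ]
```

Call:
step_arm([
  {"offset": [0.02,0,0.4],"rot": [0,0,0],"gripper": 1.0},
  {"offset": [0.03,0,0.8],"rot": [0,0,0],"gripper": 1.0},
  {"offset": [0.05,0,1.1],"rot": [0,0,0],"gripper": 1.0},
  {"offset": [0.06,0,1.3],"rot": [0,0,0],"gripper": 1.0},
  {"offset": [0.06,0,1.3],"rot": [0,0,0],"gripper": 1.0},
])

```text
time_s: 8.2
eef_pos: [549.7, 13.2, 257.0]
ee_rot: [0.222, -0.21, 0.948, 0.088]
force: [-7.1, -4.8, 6.9]
grip_width: 0.194
grip_force: 113.0
```

```bash
python3 - <<'E'
from m import *
key(0,10)
E
```

```text
t 8.2 pos [549.7  13.2 257. ] q [-0.32  0.28  1.72  0.49  0.88 -2.59] F [-7.1 -4.8  6.9] T [-0.88  1.31 -0.01] w 0.194
offset cm [0.07 0.06 1.09] rot [-0.   0.2  0.1]
```

```bash
cat >> h.py <<'E'
def pose(h,phi,ke=KE,tilt=-2.5):
    Rt=bore(phi)*R.from_euler('y',tilt,degrees=True); return MOUTH-N*(95-h)-Rt.apply(ke),Rt
def rel(a,bs):
    p0,R0=pose(*a)
    for b in bs:
        p,Rt=pose(*b); print(b,"offset",(R0.inv().apply(p-p0)/10).round(2),"rot",np.degrees((R0.inv()*Rt).as_rotvec()).round(1))
E
python3 - <<'E'
from h import *
rel((10,10),[(8,10+d) for d in (4,8,12,16,20,24)])
E
```

```text
(8, 14) offset [ 0.   -0.01  0.2 ] rot [ 0.2 -0.   4. ]
(8, 18) offset [-0.   -0.01  0.2 ] rot [0.3 0.  8. ]
(8, 22) offset [-0.01 -0.02  0.2 ] rot [ 0.5  0.  12. ]
(8, 26) offset [-0.02 -0.02  0.2 ] rot [ 0.7  0.  16. ]
(8, 30) offset [-0.02 -0.03  0.2 ] rot [ 0.9  0.  20. ]
(8, 34) offset [-0.03 -0.04  0.2 ] rot [ 1.  0. 24.]
```

Call:
step_arm([
  {"offset": [0,0,0.15],"rot": [0.1,0,3],"gripper": 1.0},
  {"offset": [0,0,0.25],"rot": [0.3,0,6],"gripper": 1.0},
  {"offset": [0,0,0.35],"rot": [0.4,0,9],"gripper": 1.0},
  {"offset": [0,0,0.35],"rot": [0.5,0,12],"gripper": 1.0},
  {"offset": [0,0,0.35],"rot": [0.5,0,12],"gripper": 1.0},
])

```text
time_s: 8.7
eef_pos: [552.1, 13.2, 256.6]
ee_rot: [0.216, -0.108, 0.965, 0.105]
force: [-12.4, -8.5, 21.6]
grip_width: 0.196
grip_force: 115.7
```

```bash
python3 - <<'E'
from h import *
key(0,22)
E
```

```text
t 8.7 pos [552.1  13.2 256.6] q [-0.31  0.29  1.72  0.49  0.87 -2.37] F [-12.4  -8.5  21.6] T [-1.15  1.29 -0.13] w 0.196
offset cm [0.25 0.11 0.95] rot [-0.1  0.5  0.1]
```

Call:
step_arm([
  {"offset": [0,0,0],"rot": [0.1,0,3],"gripper": 1.0},
  {"offset": [0.05,0,0],"rot": [0.3,0,6],"gripper": 1.0},
  {"offset": [0.05,0,0],"rot": [0.4,0,9],"gripper": 1.0},
  {"offset": [0.05,0,0],"rot": [0.5,0,12],"gripper": 1.0},
  {"offset": [0.05,0,0],"rot": [0.5,0,12],"gripper": 1.0},
])

```text
time_s: 9.2
eef_pos: [550.9, 14.0, 252.9]
ee_rot: [0.201, -0.006, 0.972, 0.124]
force: [1.6, -3.3, -1.2]
grip_width: 0.194
grip_force: 111.9
```

```bash
python3 - <<'E'
from m import *
key(0,34); meas(80,125)
E
```

```text
t 9.2 pos [550.9  14.  252.9] q [-0.31  0.29  1.73  0.48  0.86 -2.16] F [ 1.6 -3.3 -1.2] T [-1.   -0.02 -0.41] w 0.194
offset cm [-0.02  0.05  0.66] rot [ 0.1  0.2 -0. ]
scene 116 at130 [ 5.8 -2. ] slope deg [ 3.73 -1.39] end [11.1 -4. ]
  end height above mouth -88.5 off casting y -2.1 off x -2.5
top 13 at130 [ 5.9 -0.7] slope deg [ 1.32 -5.27] end [ 7.7 -8.3]
  end height above mouth -88.4 off casting y -7.6 off x -2.1
```

The force has gone and the key has dropped over the nut. Now I press it to the floor.

Call:
step_arm([
  {"offset": [0.01,0,0.2],"rot": [0,0,0],"gripper": 1.0},
  {"offset": [0.02,0,0.4],"rot": [0,0,0],"gripper": 1.0},
  {"offset": [0.03,0,0.6],"rot": [0,0,0],"gripper": 1.0},
  {"offset": [0.03,0,0.75],"rot": [0,0,0],"gripper": 1.0},
  {"offset": [0.03,0,0.75],"rot": [0,0,0],"gripper": 1.0},
])

```text
time_s: 9.8
eef_pos: [553.0, 15.5, 247.5]
ee_rot: [0.201, -0.007, 0.972, 0.123]
force: [-14.2, -9.3, 15.7]
grip_width: 0.199
grip_force: 115.4
```

```bash
python3 - <<'E'
from m import *
key(0,34)
E
```

```text
t 9.8 pos [553.   15.5 247.5] q [-0.3   0.3   1.73  0.48  0.85 -2.16] F [-14.2  -9.3  15.7] T [-1.45  1.67 -0.13] w 0.199
offset cm [-0.04  0.05  0.06] rot [0.1 0.2 0.1]
```

```bash
python3 - <<'E'
from h import *
rel((0,34),[(0,34+d) for d in (12,24,36)])
E
```

```text
(0, 46) offset [-0.02 -0.02  0.  ] rot [ 0.5 -0.  12. ]
(0, 58) offset [-0.03 -0.04  0.  ] rot [ 1. -0. 24.]
(0, 70) offset [-0.04 -0.06  0.  ] rot [ 1.6  0.  36. ]
```

Call:
step_arm([
  {"offset": [0,0,0],"rot": [0.1,0,3],"gripper": 1.0},
  {"offset": [0,0,0],"rot": [0.3,0,6],"gripper": 1.0},
  {"offset": [0,0,0],"rot": [0.4,0,9],"gripper": 1.0},
  {"offset": [-0.01,-0.01,0],"rot": [0.5,0,12],"gripper": 1.0},
  {"offset": [-0.01,-0.01,0],"rot": [0.6,0,15],"gripper": 1.0},
  {"offset": [-0.01,-0.01,0],"rot": [0.8,0,18],"gripper": 1.0},
  {"offset": [-0.01,-0.01,0],"rot": [0.9,0,21],"gripper": 1.0},
  {"offset": [-0.01,-0.01,0],"rot": [1,0,24],"gripper": 1.0},
])

```text
time_s: 10.6
eef_pos: [553.3, 14.8, 247.4]
ee_rot: [0.172, 0.198, 0.953, 0.153]
force: [-11.1, -11.7, 13.9]
grip_width: 0.196
grip_force: 117.6
```

```bash
python3 - <<'E'
from m import *
key(0,58); s=sense(); print("axial F",s["force"]@N,"T about axis",s["wrist_torque"]@N)
E
```

```text
t 10.6 pos [553.3  14.8 247.4] q [-0.3   0.3   1.73  0.46  0.84 -1.72] F [-11.1 -11.7  13.9] T [-2.59  1.45 -0.24] w 0.196
offset cm [-0.01  0.09  0.05] rot [0.1 0.2 0. ]
axial F 19.227701879886716 T about axis 0.33149460588446933
```

Torque about the axis is 0.33 N·m, so the nut is turning. Continuing.

Call:
step_arm([
  {"offset": [0,0,0],"rot": [0.1,0,3],"gripper": 1.0},
  {"offset": [0,0,0],"rot": [0.3,0,6],"gripper": 1.0},
  {"offset": [0,0,0],"rot": [0.4,0,9],"gripper": 1.0},
  {"offset": [-0.01,-0.01,0],"rot": [0.5,0,12],"gripper": 1.0},
  {"offset": [-0.01,-0.01,0],"rot": [0.6,0,15],"gripper": 1.0},
  {"offset": [-0.01,-0.01,0],"rot": [0.8,0,18],"gripper": 1.0},
])

```text
time_s: 11.2
eef_pos: [553.2, 14.6, 247.3]
ee_rot: [0.144, 0.346, 0.911, 0.171]
force: [-11.9, -11.5, 12.7]
grip_width: 0.192
grip_force: 117.9
```

```bash
python3 - <<'E'
from m import *
key(0,76); s=sense(); print("axial F",s["force"]@N,"T about axis",s["wrist_torque"]@N)
E
```

```text
t 11.2 pos [553.2  14.6 247.3] q [-0.29  0.3   1.72  0.43  0.84 -1.39] F [-11.9 -11.5  12.7] T [-2.5   1.42 -0.16] w 0.192
offset cm [-0.01  0.09  0.05] rot [0.1 0.1 0. ]
axial F 18.457299013562494 T about axis 0.37172901282811777
```

Not yet at the stop, so I continue in small steps.

Call:
step_arm([
  {"offset": [0,0,0],"rot": [0.1,0,2],"gripper": 1.0},
  {"offset": [0,0,0],"rot": [0.2,0,4],"gripper": 1.0},
  {"offset": [0,0,0],"rot": [0.3,0,6],"gripper": 1.0},
  {"offset": [0,0,0],"rot": [0.3,0,6],"gripper": 1.0},
])

```text
time_s: 11.6
eef_pos: [553.2, 14.7, 247.3]
ee_rot: [0.134, 0.393, 0.893, 0.176]
force: [-11.7, -11.6, 13.3]
grip_width: 0.196
grip_force: 117.3
```

```bash
python3 - <<'E'
from m import *
key(0,82); s=sense(); print("axial F",s["force"]@N,"T about axis",s["wrist_torque"]@N)
E
```

```text
t 11.6 pos [553.2  14.7 247.3] q [-0.29  0.3   1.72  0.43  0.84 -1.27] F [-11.7 -11.6  13.3] T [-2.52  1.56 -0.24] w 0.196
offset cm [-0.02  0.08  0.05] rot [0.1 0.1 0.1]
axial F 18.922152322800073 T about axis 0.2760735733200206
```

Call:
step_arm([
  {"offset": [0,0,0],"rot": [0.1,0,2],"gripper": 1.0},
  {"offset": [0,0,0],"rot": [0.2,0,4],"gripper": 1.0},
  {"offset": [0,0,0],"rot": [0.3,0,6],"gripper": 1.0},
  {"offset": [0,0,0],"rot": [0.4,0,8],"gripper": 1.0},
])

```text
time_s: 12.0
eef_pos: [553.2, 14.7, 247.3]
ee_rot: [0.12, 0.454, 0.864, 0.182]
force: [-11.5, -12.3, 13.3]
grip_width: 0.195
grip_force: 126.4
```

```bash
python3 - <<'E'
from m import *
key(0,90); s=sense(); print("axial F",s["force"]@N,"T about axis",s["wrist_torque"]@N); meas(80,125)
E
```

```text
t 12.0 pos [553.2  14.7 247.3] q [-0.29  0.3   1.72  0.42  0.85 -1.13] F [-11.5 -12.3  13.3] T [-2.7   1.17  0.6 ] w 0.195
offset cm [-0.02  0.07  0.05] rot [0.  0.1 0.2]
axial F 18.99485851787899 T about axis 1.1900197674360156
scene 105 at130 [ 3.8 -1.7] slope deg [ 2.51 -0.95] end [ 7.4 -3.1]
  end height above mouth -94.4 off casting y -2.8 off x -2.7
top 3 at130 [5.6 2.3] slope deg [ 1.29 -2.24] end [ 7.5 -0.9]
  end height above mouth -94.4 off casting y -2.7 off x -0.5
```

Torque jumped to 1.2 N·m, which is the stop near the expected angle. One more small push to confirm.

Call:
step_arm([
  {"offset": [0,0,0],"rot": [0.1,0,1.5],"gripper": 1.0},
  {"offset": [0,0,0],"rot": [0.2,0,3],"gripper": 1.0},
  {"offset": [0,0,0],"rot": [0.2,0,3],"gripper": 1.0},
])

```text
time_s: 12.4
eef_pos: [553.3, 14.7, 247.4]
ee_rot: [0.115, 0.476, 0.853, 0.183]
force: [-10.8, -11.9, 12.9]
grip_width: 0.193
grip_force: 131.9
```

```bash
python3 - <<'E'
from m import *
key(0,93); s=sense(); print("axial F",s["force"]@N,"T about axis",s["wrist_torque"]@N)
E
```

```text
t 12.4 pos [553.3  14.7 247.4] q [-0.29  0.3   1.72  0.41  0.85 -1.07] F [-10.8 -11.9  12.9] T [-2.87  1.04  0.77] w 0.193
offset cm [-0.02  0.06  0.05] rot [-0.   0.1  0.2]
axial F 18.34754431645321 T about axis 1.442533303904319
```

Hard stop confirmed. I back off inside the play and withdraw along the axis.

Call:
step_arm([
  {"offset": [0,0,-0.1],"rot": [-0.1,0,-3],"gripper": 1.0},
  {"offset": [0,0,-0.15],"rot": [-0.3,0,-7],"gripper": 1.0},
  {"offset": [0,0,-0.2],"rot": [-0.4,0,-9],"gripper": 1.0},
  {"offset": [0,0,-0.2],"rot": [-0.4,0,-9],"gripper": 1.0},
])

```text
time_s: 12.8
eef_pos: [552.2, 15.0, 247.2]
ee_rot: [0.129, 0.408, 0.886, 0.178]
force: [-0.8, -6.0, -2.1]
grip_width: 0.196
grip_force: 112.2
```

```bash
python3 - <<'E'
from m import *
key(60,84);key(125,84); s=sense(); print("axial F",s["force"]@N,"T about axis",s["wrist_torque"]@N)
E
```

```text
t 12.8 pos [552.2  15.  247.2] q [-0.29  0.3   1.72  0.42  0.85 -1.24] F [-0.8 -6.  -2.1] T [-1.93  0.5  -0.26] w 0.196
offset cm [-0.36  0.13 -5.93] rot [-0.  -0.1  0.1]
t 12.8 pos [552.2  15.  247.2] q [-0.29  0.3   1.72  0.42  0.85 -1.24] F [-0.8 -6.  -2.1] T [-1.93  0.5  -0.26] w 0.196
offset cm [ -0.63   0.12 -12.42] rot [-0.  -0.1  0.1]
axial F -0.11834421974419107 T about axis 0.31576526590332876
```

Call:
step_arm([
  {"offset": [-0.05,0.05,-1],"rot": [0,0,0],"gripper": 1.0},
  {"offset": [-0.1,0.1,-2],"rot": [0,0,0],"gripper": 1.0},
  {"offset": [-0.17,0.1,-3.5],"rot": [0,0,0],"gripper": 1.0},
  {"offset": [-0.25,0.1,-5],"rot": [0,0,0],"gripper": 1.0},
  {"offset": [-0.33,0.1,-7],"rot": [0,0,0],"gripper": 1.0},
  {"offset": [-0.43,0.1,-9],"rot": [0,0,0],"gripper": 1.0},
  {"offset": [-0.52,0.1,-11],"rot": [0,0,0],"gripper": 1.0},
  {"offset": [-0.6,0.1,-13],"rot": [0,0,0],"gripper": 1.0},
  {"offset": [-0.6,0.1,-13.5],"rot": [0,0,0],"gripper": 1.0},
  {"offset": [-0.6,0.1,-13.5],"rot": [0,0,0],"gripper": 1.0},
])

```text
time_s: 13.8
eef_pos: [506.3, -16.8, 370.6]
ee_rot: [0.129, 0.409, 0.886, 0.178]
force: [-0.1, 0.3, -5.2]
grip_width: 0.193
grip_force: 111.0
```

```bash
python3 - <<'E'
from m import *
meas(90,165)
s=sense(); go([484.5,-252.6,420],down(105.3),s);go([484.5,-252.6,420],down(105.3-180),s); go([484.5,-252.6,420],down(105.3-64),s)
E
```

```text
scene 213 at130 [ 4.3 -0.8] slope deg [3.01 0.05] end [ 8.6 -0.8]
  end height above mouth 41.2 off casting y 0.3 off x 0.6
top 16 at130 [ 7.1 -0.2] slope deg [ 1.13 -0.72] end [ 8.8 -1.2]
  end height above mouth 41.2 off casting y 0.4 off x 0.1
t 13.9 pos [506.3 -16.7 369.3] q [-0.39  0.09  1.64  0.38  1.15 -1.21] F [ 0.5  0.2 -3.6] T [-0.34  0.47 -0.01] w 0.198
offset cm [-17.19 -13.55 -10.38] rot [ 19.5  18.3 -63.8]
t 13.9 pos [506.3 -16.7 369.3] q [-0.39  0.09  1.64  0.38  1.15 -1.21] F [ 0.5  0.2 -3.6] T [-0.34  0.47 -0.01] w 0.198
offset cm [-17.19 -13.55 -10.38] rot [ 20.6 -21.9 113. ]
t 13.9 pos [506.3 -16.7 369.3] q [-0.39  0.09  1.64  0.38  1.15 -1.21] F [ 0.5  0.2 -3.6] T [-0.34  0.47 -0.01] w 0.198
offset cm [-17.19 -13.55 -10.38] rot [24.8  4.9 -0.9]
```

```bash
cat >> h.py <<'E'
KE2=np.array([9,-0.9,212.])
def stand(z,az=41.3,tilt=-2.7,ke=KE2,xy=(483,-253.7)):
    Rt=down(az)*R.from_euler('y',tilt,degrees=True); go(np.array([*xy,z])-Rt.apply(ke),Rt)
E
python3 - <<'E'
from h import *
stand(190)
E
```

```text
t 13.9 pos [506.3 -16.7 369.3] q [-0.39  0.09  1.64  0.38  1.15 -1.21] F [ 0.5  0.2 -3.6] T [-0.34  0.47 -0.01] w 0.198
offset cm [-16.94 -14.38  -8.82] rot [24.8  2.3 -1.4]
```

Call:
step_arm([
  {"offset": [-0.5,-0.5,-2],"rot": [1,0,0],"gripper": 1.0},
  {"offset": [-2,-2,-4],"rot": [3,0.3,0],"gripper": 1.0},
  {"offset": [-4,-3.5,-5],"rot": [6,0.6,-0.4],"gripper": 1.0},
  {"offset": [-6,-5,-6],"rot": [9,0.9,-0.6],"gripper": 1.0},
  {"offset": [-8,-6.8,-6.5],"rot": [12,1.2,-0.8],"gripper": 1.0},
  {"offset": [-10,-8.5,-7],"rot": [15,1.5,-1],"gripper": 1.0},
  {"offset": [-12,-10.3,-7.5],"rot": [18,1.8,-1.2],"gripper": 1.0},
  {"offset": [-14,-12,-8],"rot": [21,2,-1.3],"gripper": 1.0},
  {"offset": [-15.8,-13.5,-8.5],"rot": [23.5,2.2,-1.4],"gripper": 1.0},
  {"offset": [-17,-14.4,-8.8],"rot": [24.8,2.3,-1.4],"gripper": 1.0},
  {"offset": [-17,-14.4,-8.8],"rot": [24.8,2.3,-1.4],"gripper": 1.0},
  {"offset": [-17,-14.4,-8.8],"rot": [24.8,2.3,-1.4],"gripper": 1.0},
])

```text
time_s: 15.1
eef_pos: [483.6, -252.7, 402.6]
ee_rot: [0.022, 0.413, 0.911, -0.009]
force: [0.3, -0.6, -4.0]
grip_width: 0.193
grip_force: 110.9
```

```bash
python3 - <<'E'
from h import *
stand(80); stand(18)
E
```

```text
t 15.1 pos [ 483.6 -252.7  402.6] q [-0.69  0.29  1.27 -0.01  1.53 -1.41] F [ 0.3 -0.6 -4. ] T [0.02 0.08 0.02] w 0.193
offset cm [ 0.58 -0.05 11.03] rot [ 0.1 -0.  -0. ]
t 15.1 pos [ 483.6 -252.7  402.6] q [-0.69  0.29  1.27 -0.01  1.53 -1.41] F [ 0.3 -0.6 -4. ] T [0.02 0.08 0.02] w 0.193
offset cm [ 0.88 -0.06 17.22] rot [ 0.1 -0.  -0. ]
```

Call:
step_arm([
  {"offset": [0.1,0,2],"rot": [0,0,0],"gripper": 1.0},
  {"offset": [0.25,0,5],"rot": [0,0,0],"gripper": 1.0},
  {"offset": [0.4,0,8],"rot": [0,0,0],"gripper": 1.0},
  {"offset": [0.55,-0.05,10.5],"rot": [0,0,0],"gripper": 1.0},
  {"offset": [0.55,-0.05,10.5],"rot": [0,0,0],"gripper": 1.0},
  {"offset": [0.55,-0.05,10.5],"rot": [0,0,0],"gripper": 1.0},
])

```text
time_s: 15.7
eef_pos: [483.1, -252.7, 299.1]
ee_rot: [0.023, 0.412, 0.911, -0.009]
force: [0.3, -0.8, -3.7]
grip_width: 0.198
grip_force: 110.7
```

```bash
python3 - <<'E'
from m import *
s=sense(); w,x,y,z=s["ee_rot"]; R0=R.from_quat([x,y,z,w])
for nm in("scene","top"):
    c=cam(nm); W=cloud(c); P=W[c["depth"]>0]; q=R0.inv().apply(P-s["eef_pos"])
    k=P[(np.hypot(q[:,0]-6,q[:,1])<15)&(q[:,2]>90)&(q[:,2]<165)]
    f=least_squares(lambda p:np.hypot(k[:,0]-p[0]-p[2]*(k[:,2]-130),k[:,1]-p[1]-p[3]*(k[:,2]-130))-7,[483,-253,0,0],loss="soft_l1",f_scale=1.5).x
    k3=P[(np.hypot(P[:,0]-483,P[:,1]+253)<35)&(P[:,2]>85)&(P[:,2]<108)]
    g=least_squares(lambda p:np.hypot(k3[:,0]-p[0],k3[:,1]-p[1])-19.5,[483,-253],loss="soft_l1",f_scale=1.5).x
    print(nm,len(k),"shank@130",f[:2].round(1),"slope deg",np.degrees(f[2:]).round(2),"socket",len(k3),g.round(1))
    if nm=="scene":
        T=W[...,2]; m=(abs(T-60)<4)&(abs(W[...,0]-470)<110)&(abs(W[...,1]+215)<110)
        cv2.imwrite("pics/st.png",cv2.resize(c["color"][100:220,150:290],None,fx=5,fy=5,interpolation=cv2.INTER_CUBIC)[...,::-1])
stand(60)
E
```

```text
scene 123 shank@130 [ 484.5 -255. ] slope deg [-0.38  0.16] socket 80 [ 483.7 -256.7]
top 0 shank@130 [ 483. -253.] slope deg [0. 0.] socket 8 [ 483.5 -254.3]
t 15.8 pos [ 483.3 -253.2  299.9] q [-0.7   0.34  1.47 -0.01  1.28 -1.41] F [ 0.7 -0.2 -3.2] T [ 0.01  0.04 -0.01] w 0.197
offset cm [0.22 0.03 2.77] rot [ 0.1  0.2 -0. ]
```

View pics/st.png

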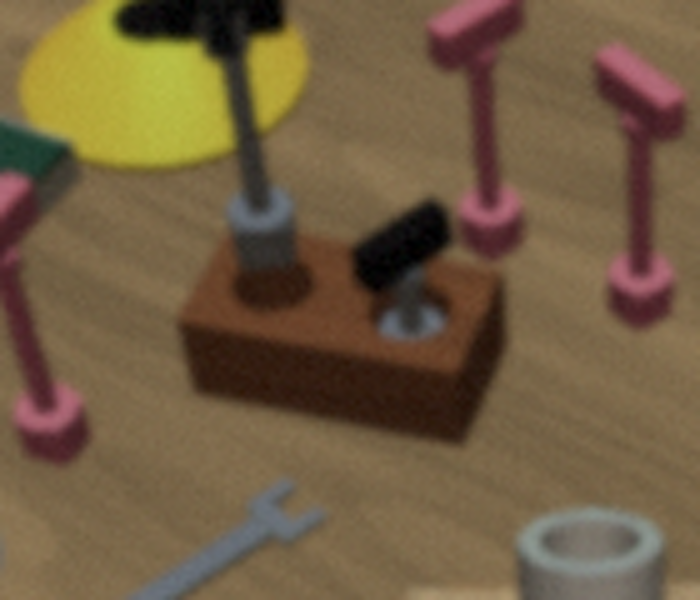

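The key is upright over the far hole, its socket at (262,230) just above the hole at (272,288), centred to about 1 mm. Lowering.

Call:
step_arm([
  {"offset": [0.15,0,1],"rot": [0,0,0],"gripper": 1.0},
  {"offset": [0.2,0,2],"rot": [0,0,0],"gripper": 1.0},
  {"offset": [0.25,0,3],"rot": [0,0,0],"gripper": 1.0},
  {"offset": [0.3,0,4],"rot": [0,0,0],"gripper": 1.0},
  {"offset": [0.35,0,5],"rot": [0,0,0],"gripper": 1.0},
  {"offset": [0.38,0,5.8],"rot": [0,0,0],"gripper": 1.0},
  {"offset": [0.38,0,5.8],"rot": [0,0,0],"gripper": 1.0},
])

```text
time_s: 16.5
eef_pos: [481.9, -252.2, 238.6]
ee_rot: [0.021, 0.413, 0.911, -0.009]
force: [-1.1, -0.3, -3.4]
grip_width: 0.196
grip_force: 110.8
```

```bash
python3 - <<'E'
from h import *
stand(15)
E
```

```text
t 16.5 pos [ 481.9 -252.2  238.6] q [-0.7   0.4   1.56 -0.01  1.14 -1.41] F [-1.1 -0.3 -3.4] T [0.04 0.07 0.01] w 0.196
offset cm [-0.03  0.08  1.14] rot [ 0.  -0.1 -0.1]
```

Call:
step_arm([
  {"offset": [0.02,0,0.5],"rot": [0,0,0],"gripper": 1.0},
  {"offset": [0.04,0,0.9],"rot": [0,0,0],"gripper": 1.0},
  {"offset": [0.05,0,1.15],"rot": [0,0,0],"gripper": 1.0},
  {"offset": [0.05,0,1.2],"rot": [0,0,0],"gripper": 1.0},
  {"offset": [0.05,0,1.2],"rot": [0,0,0],"gripper": 1.0},
])

```text
time_s: 17.0
eef_pos: [482.2, -252.5, 228.0]
ee_rot: [0.022, 0.413, 0.911, -0.01]
force: [0.2, -0.4, -2.4]
grip_width: 0.195
grip_force: 110.8
```

```bash
python3 - <<'E'
from h import *
stand(15)
E
```

```text
t 17.0 pos [ 482.2 -252.5  228. ] q [-0.7   0.41  1.57 -0.01  1.11 -1.41] F [ 0.2 -0.4 -2.4] T [0.03 0.03 0.04] w 0.195
offset cm [-0.04  0.07  0.08] rot [ 0.   0.1 -0.1]
```

Call:
step_arm([
  {"offset": [0,0,0.1],"rot": [0,0,0],"gripper": 1.0},
  {"offset": [0,0,0.2],"rot": [0,0,0],"gripper": 1.0},
  {"offset": [0,0,0.2],"rot": [0,0,0],"gripper": 1.0},
], squeeze=60)

```text
time_s: 17.3
eef_pos: [482.5, -252.8, 227.3]
ee_rot: [0.023, 0.413, 0.911, -0.01]
force: [-2.7, 1.2, 5.5]
grip_width: 0.193
grip_force: 112.1
```

```bash
python3 - <<'E'
from h import *
stand(15)
E
```

```text
t 17.3 pos [ 482.5 -252.8  227.3] q [-0.7   0.41  1.57 -0.01  1.11 -1.41] F [-2.7  1.2  5.5] T [0.38 0.54 0.03] w 0.193
offset cm [0.   0.07 0.01] rot [ 0.1  0.2 -0.1]
```

Floor contact at the right height. Release, then back off straight up.

Call:
step_arm([
  {"offset": [0,0,0.15],"rot": [0,0,0],"gripper": 2.2},
  {"offset": [0,0,0.15],"rot": [0,0,0],"gripper": 3},
  {"offset": [0,0,0.15],"rot": [0,0,0],"gripper": 5},
  {"offset": [0,0,0.15],"rot": [0,0,0],"gripper": 6},
  {"offset": [0,0,0.15],"rot": [0,0,0],"gripper": 6},
  {"offset": [0,0,-1],"rot": [0,0,0],"gripper": 6},
  {"offset": [-0.1,0,-3],"rot": [0,0,0],"gripper": 6},
  {"offset": [-0.3,0,-6],"rot": [0,0,0],"gripper": 6},
  {"offset": [-0.5,0,-10],"rot": [0,0,0],"gripper": 6},
  {"offset": [-0.7,0,-14],"rot": [0,0,0],"gripper": 6},
])

```text
time_s: 18.3
eef_pos: [482.0, -252.5, 368.5]
ee_rot: [0.022, 0.413, 0.911, -0.01]
force: [0.3, -1.0, -0.0]
grip_width: 0.702
grip_force: 0.0
```

Call:
step_arm([
  {"offset": [2,-4,-2],"rot": [0,0,0],"gripper": 6},
  {"offset": [5,0,-2],"rot": [0,0,0],"gripper": 6},
  {"offset": [9,0,-2],"rot": [0,0,0],"gripper": 6},
  {"offset": [9,0,-2],"rot": [0,0,0],"gripper": 6},
  {"offset": [9,0,-2],"rot": [0,0,0],"gripper": 6},
])

```text
time_s: 18.8
eef_pos: [422.3, -184.2, 382.9]
ee_rot: [0.023, 0.412, 0.911, -0.01]
force: [0.2, 0.5, 0.5]
grip_width: 0.699
grip_force: 0.0
```

```bash
python3 - <<'E'
from h import *
print(sense()["eef_pos"],sense()["force"])
c=cam("scene"); d=cam("top"); P=cloud(c); Z=P[...,2]
m=(c["color"].max(2)<60)&(np.hypot(P[...,0]-483,P[...,1]+253)<50)&(Z>155)&(Z<200); q=P[m]; print(m.sum(),np.percentile(q[:,2],[50,95]),cv2.minAreaRect(q[q[:,2]>183][:,:2].astype(np.float32)))
a=cv2.resize(c["color"][80:220,150:290],(400,400),interpolation=cv2.INTER_CUBIC); b=cv2.resize(d["color"][130:280,230:430],(400,400),interpolation=cv2.INTER_CUBIC)
cv2.imwrite("pics/end.png",np.hstack([a,b])[...,::-1])
E
```

```text
[ 422.26087008 -184.17246143  382.86689926] [0.17884498 0.48889978 0.46857345]
238 [180.99560446 190.75629343] ((484.0887451171875, -251.44009399414062), (18.219160079956055, 55.148406982421875), 42.734432220458984)
```

View pics/end.png

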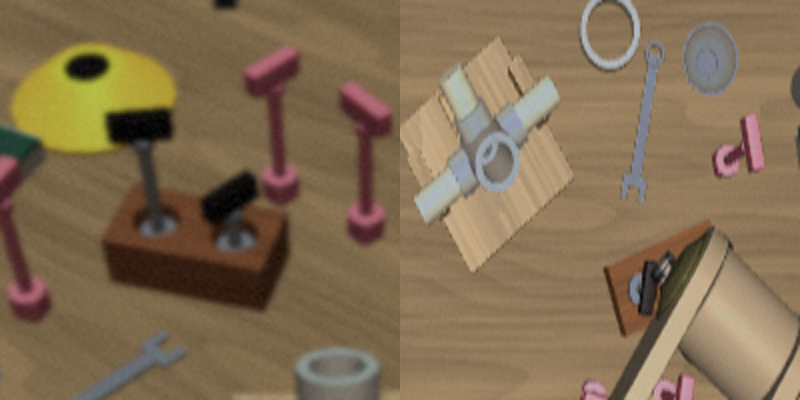

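The end picture shows the long key upright in its original far hole (left panel handle (140,125), socket (157,222)). Its top is at 191 mm, and the short key, the pink keys and the other things in these crops are where they were.

```bash
python3 -c "
from rig import *
print(finish_job())"
```

```text
the job is handed in; nothing more can be done
None
```

I handed the job in at about 19 s of the 54 s allowed: the nut was turned clockwise to a firm stop (torque rose from about 0.3 to 1.4 N·m), and the long key is back upright in its own hole. The short key and the other things were not touched.

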